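Set the swinging bottle carrier into the spill tray

ROBOT

A 7-joint arm with a two-finger parallel gripper is mounted at the origin on the work surface. World frame = base frame: x ahead of the robot, y to its left, z up, the work surface at z = 0. Lengths are in m, angles in rad, forces in N, time in s.
With the tool pointing down it reaches from about 0.35 to 0.775 m from the base axis. Payload 3.1 kg.
Tool frame: the origin (TCP) lies between the finger pads; the fingertips stand ahead of it and the grasp point (between the pads) lies 11 mm behind it (r.tip_reach is the z of the fingertips in the tool frame, in m); z points along the fingers, y is the line along which they close (so a half turn about z gives the same grasp; the last joint's range is limited). The gripper opens to 85 mm and grips with 20 to 120 N. Pads are 22 mm wide; open, the fingers measure 114 mm over their backs; the gripper's body (76 mm by 85 mm) begins 54 mm behind the grasp point. The pads swing forward as they close: fully open they stand 13 mm farther back than shut.
Start: joints at [-1.215, 0.311, 0.014, 1.512, -0.004, 1.319, -0.027], TCP at [0.213, 0.507, 0.239] pointing down, gripper open.
Joint ranges: [-2.7, 2.7], [-0.3, 1.91], [-1.27, 1.3], [0.12, 2.57], [-1.44, 4.58], [0.2, 2.03], [-3.05, 3.05]. Speed limits (rad/s): [2.79, 2.79, 3.14, 3.14, 3.14, 3.14, 3.14].

INTERFACE

Orientations are given as a unit quaternion [x, y, z, w].
In Python, from rig import sensors, viewer, r gives the robot as it stands.
- The arm moves only by the tool move_arm, never from a script. Its argument "series" is a list of rows, each a list of 7 numbers: the turn, a rotation vector about the tool's x, y, z in degrees, then the shift along the tool's x, y, z in mm, then the opening, from 0 (shut) to 1 (fully open). In form: [[wx, wy, wz, dx, dy, dz, fingers], ...]. A call has 1 to 5 rows; each row shifts and turns the commanded pose from where the row before left it, along the tool's axes as they then stand; what a row does not reach is not made up. A row lasts 1/8 s, in which the tool goes at most 62.5 mm and 10.7 degrees, less where a joint would pass 70% of its speed; a pose out of reach is approached as far as the arm can. A call is refused whole if a number of a shift passes 62.5 or a number of a turn 10.7, either way. A call with a gripper value outside its range is refused whole. The fingers move at their own pace and stop on an object; "newtons" is the grip in N (left out, the last holds). Time passes only in rows, so rows that do not move let the fingers close. It gives the time, the measured TCP pose, the force, the opening and the grip force at its end, in the units of the state.
- sensors.read_state(): the state, without advancing time (a new reading comes with each control period).
- viewer.capture(name): name is "scene" or "top" or "wrist"; returns a dict with "image" (400x640x3 uint8, red, green, blue), "K" (3x3 intrinsics, pixels), "R" (3x3) and "t" (3): a world point X has camera coordinates R X + t. Camera axes: x right, y down, z forward; pixel columns grow to the right and rows downward; lengths in m; the calibration is good to about 2 mm. A picture is of the moment at which its call begins. There is no depth.
- r.hand_in(): hands the job in; it is judged then, once.
The state is a dict: "time_s": time; "q": joint angles; "qd": joint speeds; "effort": joint torques, N m; "eef_pos": TCP position; "tool_rot": TCP orientation; "ft_force": force on the tool from outside, world axes, zero at the start; "ft_torque": the same for the moment, N m; "gripper_width": finger opening in m; "grasp_force": force on a finger pad.
Only numpy, scipy, OpenCV 4.12 (cv2) and the standard library are available. Lean on these libraries where they do the work, as an engineer would, in place of code of your own. Each camera call takes 0.05 s, during which the arm holds its last target. There are 200 camera calls.

TASK

Lift the reagent bottle carrier by its roller grip off the shaker, where light sprung bars hold one end, and carry it across to the grey spill tray without setting it down on the bench. Steady it until it hangs still, for a good three seconds, above the free place between the standing bottles and lined up with the tray; only then lower it gently into the middle of that place, let go and draw back. Do not let it swing far out of level or touch down in the tray while swinging, and do not knock the bottles in the tray or the little dropper bottle.

Things in the scene. Friction and masses are not known exactly. Their poses are not given: they have to be found in the camera images.
- carrier: Bottle carrier, on the shaker at the start: steel tray 270 mm long (its x), 125 wide (y), rim 28 high; in each end two fixed white bottles with red caps (47 across, 108 from the middle, cap tops 92 above the underside); low handle across the middle. Origin: centre of the underside, z up. 0.73 kg nominal: frame 0.30 (varies by a fifth), each bottle pair 0.20 (by a twentieth), roller 0.03.
- grip (a point): Centre of the handle, 85 mm above the carrier's underside: a black roller 24 mm thick, 96 mm long along the carrier's y, turning freely on an axle between two upright brackets (53 mm either side, tops 92 mm above the underside). Free space to the bottles: 84 mm either way along x. Gripped from above with the fingers closing along the carrier's x, it stays fast and the carrier swings below it.
- roller (a joint): Angle of the roller against the carrier (rad, about the carrier's y): the swing, plus a constant, once gripped. Hardly damped, period 0.95 to 1.02 s. Centre of mass 56 mm below the axle, radius of gyration about it 102 mm: accelerating the grip along x acts as on a pendulum of 0.24 m. It may hang up to 0.06 rad off level along its length. Along y it follows the gripper.
- end_a (a point): Top middle of the carrier's end rim on its +x side, 135 mm from the middle, 28 mm above the underside.
- end_b (a point): Top middle of the carrier's end rim on its -x side, 135 mm from the middle, 28 mm above the underside.
- shaker: Orbital shaker, off, fixed; platform top 100 mm above the bench; the carrier stands on it between 6 mm rails, centred, axes parallel. Origin: centre of its underside. 75 to 125 mm from the middle towards +x two sprung rubber bars pinch the carrier's sides (1 N each) 16 mm above the platform: lifted, that end drags and hangs 0.1 to 0.2 rad low, then slips free after some 25 mm and swings.
- table: The bench top, at height 0, pale wood.
- tray: Grey plastic spill tray, fixed to the bench: 462 mm long (its x axis) by 212 mm wide (y) by 42 mm high, walls 4 mm, floor top 4 mm above the bench. Origin: centre of its underside. One of carrier and tray stands to the robot's left, the other to its right; the long axes of both lie within 0.35 rad of world y.
- place (a point): Centre of the free place, on the tray's floor in its middle (4 mm above the bench); the carrier stands here with its long axis along the tray's long axis (x), either way round.
- stock0: Loose bottle of 0.28 kg standing in the tray, 56 mm across, 105 mm tall, near the tray's -x end, -y side (about 194 mm from the middle along x, 46 mm along y). Origin: centre of its underside, z up. Leave it standing where it is.
- stock1: Loose bottle of 0.28 kg standing in the tray, 56 mm across, 105 mm tall, near the tray's -x end, +y side (about 194 mm from the middle along x, 46 mm along y). Origin: centre of its underside, z up. Leave it standing where it is.
- stock2: Loose bottle of 0.28 kg standing in the tray, 56 mm across, 105 mm tall, near the tray's +x end, -y side (about 194 mm from the middle along x, 46 mm along y). Origin: centre of its underside, z up. Leave it standing where it is.
- stock3: Loose bottle of 0.28 kg standing in the tray, 56 mm across, 105 mm tall, near the tray's +x end, +y side (about 194 mm from the middle along x, 46 mm along y). Origin: centre of its underside, z up. Leave it standing where it is.
- dropper: Small loose dropper bottle of 0.09 kg, 34 mm across, 75 mm tall, on the bench between carrier and tray. Origin: centre of its underside, z up. Leave it standing where it is.
Things that resemble listed ones, but are neither listed nor needed, are in the scene too. What is shaped like the stock0 but pink is not meant.

How it is judged:
By the outcome, as a careful person would: the job done as asked, in the order asked, and still so for the second after the job is handed in, with the robot touching nothing.
It also fails if it takes over 59 s, if anything falls off the work surface, if the arm or the gripper's body presses on something with over 40 N, if the wrist force passes 120 N, or if a joint passes its speed limit or range.

## Working session

There is one attempt and no reset: what is moved stays moved. The work goes in short steps, Python scripts to look and compute and a tool call to move; the robot and the scene stay as the last step left them, time stands still between calls to the robot, and variables do not carry over. Pictures are saved under pics/ and viewed, at most 10 in all, crops included, and the job is handed in when it is done.

Besides the shell and the picture viewer there is one more tool, called after "Request:" as a command line: name --pt "numbers of a row" for each row, then --argument value for the rest. move_arm: Moves the arm, as the interface text tells. Its arguments: {"type":"object","properties":{"series":{"type":"array"},"newtons":{"type":"number"}},"required":["series"]}

```bash
ls; mkdir -p pics
python3 - <<'E'
from rig import sensors, viewer, r
import cv2,numpy as np
s=sensors.read_state();print(s['time_s'],s['eef_pos'],s['tool_rot'],r.tip_reach,s['gripper_width'])
for n in ("scene","top"):
    c=viewer.capture(n);cv2.imwrite(f"pics/{n}0.png",c["image"][:,:,::-1]);np.savez(f"{n}0.npz",**c);print(n,c["K"].tolist(),c["R"].round(3).tolist(),c["t"])
E
```

```text
pics
0.0 [0.21275285 0.50641132 0.2381968 ] [ 1.97529935e-01  9.80296133e-01 -1.17396402e-03 -1.95693138e-04] 0.008 0.08558591648374832
scene [[470.078271730736, 0.0, 323.6301441952973], [0.0, 470.078271730736, 195.4668167509249], [0.0, 0.0, 1.0]] [[0.742, 0.67, -0.021], [0.477, -0.549, -0.686], [-0.472, 0.499, -0.727]] [-0.36129685 -0.16536269  1.90916901]
top [[464.67881292545326, 0.0, 322.01766913203863], [0.0, 464.67881292545326, 196.39368680104025], [0.0, 0.0, 1.0]] [[0.003, -1.0, 0.006], [-0.994, -0.004, -0.106], [0.106, -0.006, -0.994]] [-0.05874683  0.55093304  1.74710338]
```

View pics/top0.png

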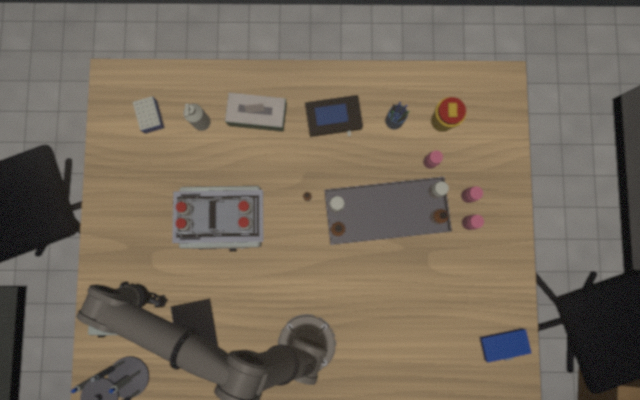

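View pics/scene0.png

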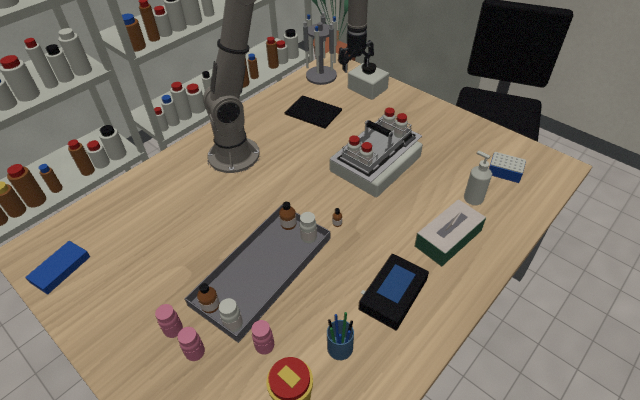

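The top view shows the carrier on the shaker at (218,217), the tray at (388,211) with stock bottles at (337,203), (441,188), (338,229) and (440,216), and the dropper at (307,196). The things it could be confused with are the pink bottles at (434,158), (473,193) and (473,221), the white box at (256,110) and the black box at (334,115). None of those has four red caps or a black roller, so I choose the carrier at (218,217).

```bash
cat > h.py <<'E'
import cv2,numpy as np
def ray(c,uv,z):
    d=c["R"].T@np.linalg.solve(c["K"],[uv[0],uv[1],1]); o=-c["R"].T@c["t"]
    return o+d*(z-o[2])/d[2]
def blobs(mask,amin=8):
    n,l,s,ce=cv2.connectedComponentsWithStats(mask.astype(np.uint8))
    return [(ce[i],s[i,4]) for i in range(1,n) if s[i,4]>=amin]
def red(im):
    h=cv2.cvtColor(im,cv2.COLOR_RGB2HSV); return ((h[...,0]<8)|(h[...,0]>172))&(h[...,1]>140)&(h[...,2]>70)
E
python3 - <<'E'
from h import *
for n in("top","scene"):
    c=np.load(n+"0.npz");c={k:c[k] for k in c};im=c["image"]
    for p,a in blobs(red(im)): print(n,p.round(1),a,ray(c,p,.192).round(4))
c=dict(np.load("top0.npz"));im=c["image"]
h=cv2.cvtColor(im,cv2.COLOR_RGB2HSV)
roi=np.zeros(im.shape[:2],bool);roi[165:255,315:462]=1
print(im[210,388],im[250,320],h[210,388])
m=(roi&(h[...,1]<60)).astype(np.uint8)
m=cv2.morphologyEx(m,cv2.MORPH_CLOSE,np.ones((9,9)))
cs=max(cv2.findContours(m,0,2)[0],key=cv2.contourArea)
q=cv2.boxPoints(cv2.minAreaRect(cs));print(q)
P=np.array([ray(c,p,.042) for p in q]);print(P.round(4),P.mean(0));print(np.linalg.norm(np.diff(P,axis=0),axis=1))
cv2.imwrite("pics/crop.png",np.hstack([cv2.resize(im[170:265,160:275][:,:,::-1],None,fx=3.4,fy=4),cv2.resize(np.load("scene0.npz")["image"][95:195,325:425][:,:,::-1],(390,380))]))
E
```

```text
top [451.5 110.6] 349 [ 0.8419 -0.5141  0.192 ]
top [180.9 206.5] 57 [0.4968 0.4318 0.192 ]
top [243.4 205.6] 52 [0.5008 0.2163 0.192 ]
top [180.7 222.8] 62 [0.4404 0.4305 0.192 ]
top [243.2 221.6] 54 [0.4452 0.2156 0.192 ]
scene [142.9   3.3] 53 [-1.0862  0.3409  0.192 ]
scene [158.7   9.7] 65 [-0.9591  0.3515  0.192 ]
scene [270.5  39.9] 43 [-0.2938  0.5055  0.192 ]
scene [29.1 42.1] 67 [-1.1483 -0.235   0.192 ]
scene [280.3  43.7] 49 [-0.2345  0.511   0.192 ]
scene [ 8.3 61.2] 162 [-1.0516 -0.3724  0.192 ]
scene [176.   85.8] 69 [-0.3179 -0.0021  0.192 ]
scene [192.1  87.8] 80 [-0.2558  0.0321  0.192 ]
scene [157.4 109.9] 37 [-0.2362 -0.1472  0.192 ]
scene [389.1 111.5] 70 [0.4448 0.4208 0.192 ]
scene [401.6 117.2] 74 [0.5004 0.4228 0.192 ]
scene [353.9 139.9] 81 [0.4497 0.2067 0.192 ]
scene [ 72.7 144.2] 78 [-0.295  -0.4642  0.192 ]
scene [ 92.6 145.1] 87 [-0.2357 -0.4196  0.192 ]
scene [366.4 146.6] 84 [0.5056 0.2074 0.192 ]
scene [ 14.7 170.2] 154 [-0.3177 -0.6616  0.192 ]
scene [289.1 378.8] 1108 [ 0.8791 -0.5464  0.192 ]
[95 89 91] [140 120  91] [170  16  95]
[[323.81705 189.35364]
 [446.85367 175.68292]
 [453.00003 231.     ]
 [329.9634  244.67072]]
[[ 0.5768 -0.0634  0.042 ]
 [ 0.6313 -0.5333  0.042 ]
 [ 0.4205 -0.5512  0.042 ]
 [ 0.3676 -0.0871  0.042 ]] [ 0.49905902 -0.30873095  0.042     ]
[0.47306402 0.21155325 0.46715049]
```

View pics/crop.png

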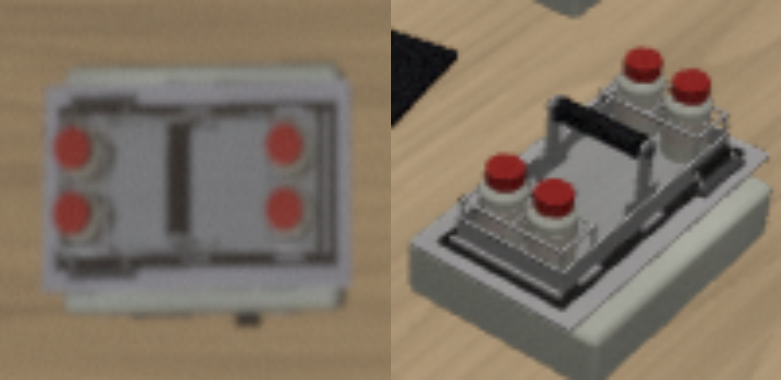

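The crop shows the black roller in the middle of the carrier at about (178,180) and the sprung bars at the left (+y) end, so the shaker's +x is about world +y. Carrier centre is about (0.471, 0.324) with its x axis at 91.2°. The tray is about (0.499, -0.309) at 96.5°, which I still need to refine.

```bash
cat >> h.py <<'E'
from scipy.spatial.transform import Rotation as Ro
def st():
    from rig import sensors
    s=sensors.read_state();R=Ro.from_quat(s["tool_rot"]).as_matrix()
    return s,np.array(s["eef_pos"]),R,np.degrees(np.arctan2(R[1,1],R[0,1]))
def plan(target,yaw,n,nt):
    "tool-frame rows from the measured pose: total world shift in n rows, the turn in the first nt; also the levelling error"
    s,p,R,y=st(); d=(np.array(target)-p)*1000; dy=(yaw-y+90)%180-90
    for i in range(n):
        a=y+dy*min(i,nt)/nt; c,q=np.cos(np.radians(a)),np.sin(np.radians(a))
        v=np.array([q*d[0]-c*d[1],c*d[0]+q*d[1],-d[2]])/n
        print([0,0,round(-dy/nt,2) if i<nt else 0,*v.round(1).tolist()])
    print("t",s["time_s"],"pos",p.round(4),"yaw",y.round(2),"down err deg",np.degrees(R[:2,2]).round(2))
E
python3 - <<'E'
from h import *
plan([.471,.324,.238],91.2,8,4)
# triangulate cap centre from the two views
T,S=[dict(np.load(n+"0.npz")) for n in("top","scene")]
# tray: inner dark floor corners and bottom edges in scene
from math import *
im=S["image"];h=cv2.cvtColor(im,cv2.COLOR_RGB2HSV)
m=np.zeros(im.shape[:2],np.uint8);m[200:340,180:335]=1
m=(m&(h[...,1]<60)).astype(np.uint8);m=cv2.morphologyEx(m,cv2.MORPH_OPEN,np.ones((5,5)))
cs=max(cv2.findContours(m,0,2)[0],key=cv2.contourArea);a=cv2.approxPolyDP(cs,5,True)[:,0]
for p in a: print(p,ray(S,p,.042).round(4))
im=T["image"];cv2.imwrite("pics/c2.png",np.hstack([cv2.resize(im[170:260,315:465][:,:,::-1],(400,300)),cv2.resize(S["image"][190:345,175:345][:,:,::-1],(400,300))]))
E
```

```text
[0, 0, np.float64(-6.0), 38.6, -8.5, 0.0]
[0, 0, np.float64(-6.0), 37.5, -12.5, 0.0]
[0, 0, np.float64(-6.0), 36.0, -16.4, 0.0]
[0, 0, np.float64(-6.0), 34.1, -20.0, 0.0]
[0, 0, 0, 31.8, -23.5, 0.0]
[0, 0, 0, 31.8, -23.5, 0.0]
[0, 0, 0, 31.8, -23.5, 0.0]
[0, 0, 0, 31.8, -23.5, 0.0]
t 0.1 pos [0.2128 0.5065 0.2383] yaw 67.21 down err deg [-0.04 -0.11]
[313 213] [ 0.4808 -0.0467  0.042 ]
[283 221] [ 0.4282 -0.1407  0.042 ]
[274 211] [ 0.3719 -0.1293  0.042 ]
[201 282] [ 0.4132 -0.4791  0.042 ]
[216 290] [ 0.4704 -0.4666  0.042 ]
[220 303] [ 0.5145 -0.4871  0.042 ]
[204 317] [ 0.5155 -0.5474  0.042 ]
[240 339] [ 0.6459 -0.5229  0.042 ]
[329 239] [ 0.5982 -0.0953  0.042 ]
```

View pics/c2.png

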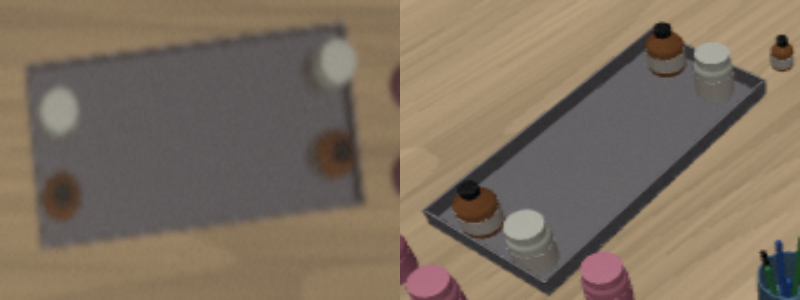

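The crop shows the tray's four rim corners clearly in both views; I'll use them. In top pixels they are (325,190), (444,178), (451,230) and (331,244).

Run:
```python
from h import *
T,S=[dict(np.load(n+"0.npz")) for n in("top","scene")]
for c,q in((T,[(325.1,190.4),(443.6,177.5),(451.1,230),(330.75,244.1)]),(S,[(329.7,233.9),(238.7,340.4),(186,299),(284.2,204)])):
    P=np.array([ray(c,p,.042) for p in q]);d=P[0]+P[3]-P[1]-P[2]
    print(P.round(4).tolist(),P.mean(0).round(4),np.degrees(np.arctan2(d[1],d[0])).round(2),np.linalg.norm(np.roll(P,-1,0)-P,axis=1).round(3))
```

```text
[[0.5728, -0.0683, 0.042], [0.6243, -0.5207, 0.042], [0.4243, -0.5441, 0.042], [0.3698, -0.09, 0.042]] [ 0.4978 -0.3058  0.042 ] 96.67 [0.455 0.201 0.457 0.204]
[[0.5857, -0.0777, 0.042], [0.6463, -0.528, 0.042], [0.4272, -0.546, 0.042], [0.3752, -0.0827, 0.042]] [ 0.5086 -0.3086  0.042 ] 97.03 [0.454 0.22  0.466 0.211]
```

Request:
move_arm --pt "0 0 -6 38.6 -8.5 0 1" --pt "0 0 -6 37.5 -12.5 0 1" --pt "0 0 -6 36 -16.4 0 1" --pt "0 0 -6 34.1 -20 0 1" --pt "0 0 0 31.8 -23.5 0 1"

```text
time_s: 0.72
eef_pos: [0.0275, 0.4617, 0.2387]
tool_rot: [-0.012, 1.0, -0.0, -0.0]
ft_force: [-0.3, -0.3, -0.6]
gripper_width: 0.0852
grasp_force: 0.0
```

Request:
move_arm --pt "0 0 0 31.8 -23.5 0 1" --pt "0 0 0 31.8 -23.5 0 1" --pt "0 0 0 31.8 -23.5 0 1" --pt "0 0 0 0 0 0 1" --pt "0 0 0 0 0 0 1"

```text
time_s: 1.35
eef_pos: [-0.064, 0.3901, 0.2392]
tool_rot: [-0.01, 1.0, 0.0, 0.0]
ft_force: [0.2, -0.0, 0.1]
gripper_width: 0.0854
grasp_force: 0.0
```

My planner had the tool x axis reversed, so the arm went away from the carrier; nothing was touched. I'll fix that now.

```bash
sed -i 's/v=np.array(\[q\*d\[0\]-c\*d\[1\]/v=np.array([c*d[1]-q*d[0]/; s/round(-dy\/nt,2)/round(float(-dy\/nt),2)/' h.py
python3 - <<'E'
from h import *
s,p,R,y=st();print(R.round(3));plan([.471,.324,.238],91.2,12,4)
E
```

```text
[[-1.    -0.021  0.001]
 [-0.021  1.     0.   ]
 [-0.001  0.    -1.   ]]
[0, 0, -0.0, -44.5, -6.4, 0.1]
[0, 0, -0.0, -44.5, -6.4, 0.1]
[0, 0, -0.0, -44.5, -6.4, 0.1]
[0, 0, -0.0, -44.5, -6.4, 0.1]
[0, 0, 0, -44.5, -6.4, 0.1]
[0, 0, 0, -44.5, -6.4, 0.1]
[0, 0, 0, -44.5, -6.4, 0.1]
[0, 0, 0, -44.5, -6.4, 0.1]
[0, 0, 0, -44.5, -6.4, 0.1]
[0, 0, 0, -44.5, -6.4, 0.1]
[0, 0, 0, -44.5, -6.4, 0.1]
[0, 0, 0, -44.5, -6.4, 0.1]
t 1.35 pos [-0.064   0.3901  0.2392] yaw 91.19 down err deg [0.04 0.  ]
```

Request:
move_arm --pt "0 0 0 -25 -4 0 1" --pt "0 0 0 -44 -6 0 1" --pt "0 0 0 -44 -6 0 1" --pt "0 0 0 -44 -6 0 1" --pt "0 0 0 -44 -6 0 1"

```text
time_s: 1.98
eef_pos: [0.1399, 0.3659, 0.2392]
tool_rot: [-0.009, 1.0, 0.0, 0.0]
ft_force: [0.5, 0.9, -0.4]
gripper_width: 0.0856
grasp_force: 0.0
```

Request:
move_arm --pt "0 0 0 -44 -6 0 1" --pt "0 0 0 -44 -6 0 1" --pt "0 0 0 -44 -6 0 1" --pt "0 0 0 -44 -6 0 1" --pt "0 0 0 -44 -6 0 1"

```text
time_s: 2.6
eef_pos: [0.3604, 0.3397, 0.2389]
tool_rot: [-0.009, 1.0, -0.0, 0.0]
ft_force: [0.6, 0.9, 0.3]
gripper_width: 0.0854
grasp_force: 0.0
```

Request:
move_arm --pt "0 0 0 -44 -6 0 1" --pt "0 0 0 -44 -6 0 1" --pt "0 0 0 -25 -6 0 1" --pt "0 0 0 0 0 0 1" --pt "0 0 0 0 0 0 1"

```text
time_s: 3.22
eef_pos: [0.4704, 0.3252, 0.2388]
tool_rot: [-0.01, 1.0, -0.0, -0.001]
ft_force: [0.1, 0.3, 0.8]
gripper_width: 0.0856
grasp_force: 0.0
```

Run:
```python
from h import *
from rig import viewer
plan([.471,.324,.238],91.2,1,1)
c=viewer.capture("wrist");np.savez("w1.npz",**c);cv2.imwrite("pics/w1.png",c["image"][:,:,::-1]);print(c["R"].round(3).tolist(),c["t"])
print((-c["R"].T@c["t"]).round(3))
for p,a in blobs(red(c["image"]),30): print(p.round(1),a,ray(c,p,.192).round(4))
```

```text
[0, 0, -0.0, -0.6, -1.2, 0.8]
t 3.225 pos [0.4704 0.3252 0.2388] yaw 91.2 down err deg [-0.08 -0.03]
[[-0.021, 1.0, -0.001], [0.947, 0.02, 0.321], [0.321, 0.006, -0.947]] [-0.31529091 -0.49282459  0.22609479]
[0.387 0.324 0.372]
[136.8 191.4] 3620 [0.4431 0.2206 0.192 ]
[509.6 191.9] 3526 [0.4389 0.4296 0.192 ]
[153.2 275.3] 3025 [0.4966 0.2222 0.192 ]
[493. 276.] 2954 [0.4926 0.4302 0.192 ]
```

View pics/w1.png

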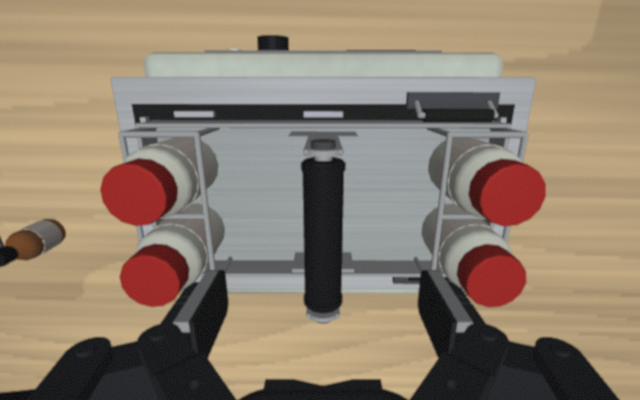

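The wrist view shows the roller centred between the open fingers, with its axis at column 323. The caps are symmetric at (137,191), (510,192), (153,275) and (493,276), and the bars are at the right end. Everything is aligned, so I'll descend 65 mm and close.

Request:
move_arm --pt "0 0 0 0 0 14 1" --pt "0 0 0 0 0 17 1" --pt "0 0 0 0 0 17 1" --pt "0 0 0 0 0 12 1" --pt "0 0 0 0 0 5 1"

```text
time_s: 3.9
eef_pos: [0.4699, 0.3252, 0.1732]
tool_rot: [-0.011, 1.0, -0.0, -0.001]
ft_force: [0.6, -0.2, -0.2]
gripper_width: 0.0855
grasp_force: 0.0
```

Request:
move_arm --pt "0 0 0 0 0 0 0.5" --pt "0 0 0 0 0 0 0.35" --pt "0 0 0 0 0 0 0.2" --pt "0 0 0 0 0 0 0" --pt "0 0 0 0 0 0 0" --newtons 70

```text
time_s: 4.53
eef_pos: [0.4712, 0.3253, 0.1751]
tool_rot: [-0.011, 1.0, 0.0, 0.0]
ft_force: [-0.4, 0.3, 3.5]
gripper_width: 0.0219
grasp_force: 68.4
```

Request:
move_arm --pt "0 0 0 0 0 0 0" --pt "0 0 0 0 0 0 0" --pt "0 0 0 0 0 0 0"

```text
time_s: 4.9
eef_pos: [0.4712, 0.3253, 0.1751]
tool_rot: [-0.011, 1.0, 0.0, 0.0]
ft_force: [-1.1, -0.7, 3.8]
gripper_width: 0.022
grasp_force: 68.6
```

Run:
```python
from h import *
from rig import viewer
s,p,R,y=st();print(s["time_s"],p,y,s["ft_force"],s["ft_torque"],s["grasp_force"])
c=viewer.capture("wrist");print((-c["R"].T@c["t"]).round(3))
for q,a in blobs(red(c["image"]),30): print(q.round(1),a,ray(c,q,.192).round(4))
cv2.imwrite("pics/w2.png",c["image"][:,:,::-1])
c=viewer.capture("scene")
for q,a in blobs(red(c["image"]),30):
    if 330<q[0]<420: print(q.round(1),a,ray(c,q,.192).round(4))
```

```text
4.9 [0.47119932 0.3253435  0.17505011] 91.20626672107456 [-1.08929915 -0.72475782  3.84460029] [-0.14889548  0.19411977 -0.04561145] 68.60547423362732
[0.388 0.324 0.308]
[ 54.6 233.8] 8425 [0.4416 0.2236 0.192 ]
[590.5 234. ] 7843 [0.4374 0.4262 0.192 ]
[ 86.4 345.1] 6399 [0.4934 0.2249 0.192 ]
[559.7 345.3] 6146 [0.4894 0.4275 0.192 ]
[401.5 117.2] 75 [0.5003 0.4226 0.192 ]
[353.8 140. ] 81 [0.4495 0.2063 0.192 ]
[366.4 146.6] 84 [0.5056 0.2074 0.192 ]
```

View pics/w2.png

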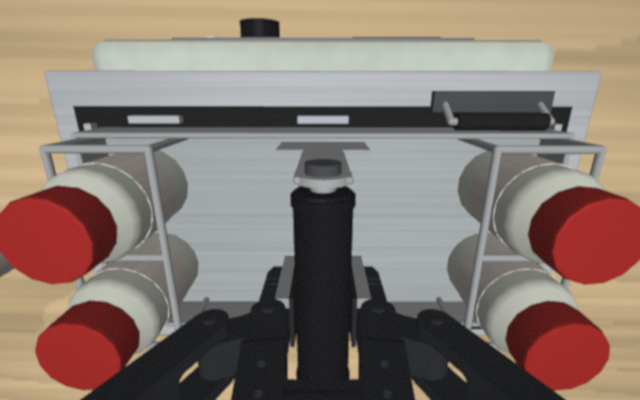

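The roller is gripped centred (opening 22 mm, 69 N), and the carrier is still level on the shaker. I'll save this as the level reference for a wrist-camera tilt meter, then lift.

```bash
cat >> h.py <<'E'
from scipy.optimize import least_squares
def caps(c):
    n,l,s,ce=cv2.connectedComponentsWithStats(red(c["image"]).astype(np.uint8)); o={}
    for i in range(1,n):
        x,y,w,h,a=s[i]
        if a>1200 and x>0 and y>0 and x+w<640 and y+h<400:
            o.setdefault("L" if ce[i][0]<320 else "R",[]).append(ce[i])
    return {k:max(v,key=lambda p:p[1]) for k,v in o.items()}   # front cap on each side
def saveref(c):
    s,p,R,y=st(); q=caps(c)
    P={k:c["R"]@ray(c,v,.185)+c["t"] for k,v in q.items()}
    np.savez("ref.npz",ax=c["R"]@(p-.010*R[:,2])+c["t"],dr=c["R"]@np.array([1.,0,0]),**P); print(q)
def tilt(c,ref):
    "rotation about world +x, positive: +y end up; None if no cap is whole"
    q=caps(c)
    if not q: return None
    def f(th):
        M=Ro.from_rotvec(th[0]*ref["dr"]).as_matrix(); e=[]
        for k in q:
            x=c["K"]@(M@(ref[k]-ref["ax"])+ref["ax"]); e+=list(x[:2]/x[2]-q[k])
        return e
    return least_squares(f,[0.]).x[0]
E
python3 - <<'E'
from h import *
from rig import viewer
c=viewer.capture("wrist");saveref(c);print(tilt(c,np.load("ref.npz")))
E
```

```text
{'L': array([ 86.42966672, 345.04099515]), 'R': array([559.69121951, 345.36666667])}
0.0
```

Request:
move_arm --pt "0 0 0 0 0 -2 0" --pt "0 0 0 0 0 -4 0" --pt "0 0 0 0 0 -5 0" --pt "0 0 0 0 0 -6 0" --pt "0 0 0 0 0 -6 0"

```text
time_s: 5.68
eef_pos: [0.4705, 0.3251, 0.1973]
tool_rot: [-0.011, 1.0, -0.0, -0.0]
ft_force: [0.3, 0.9, -8.5]
gripper_width: 0.0221
grasp_force: 68.8
```

Request:
move_arm --pt "0 0 0 0 0 -7 0" --pt "0 0 0 0 0 -8 0" --pt "0 0 0 0 0 -9 0" --pt "0 0 0 0 0 -9 0" --pt "0 0 0 0 0 -9 0"

```text
time_s: 6.3
eef_pos: [0.4709, 0.3254, 0.2401]
tool_rot: [-0.011, 1.0, 0.0, 0.0]
ft_force: [-0.5, 0.0, -6.5]
gripper_width: 0.0221
grasp_force: 68.8
```

Request:
move_arm --pt "0 0 0 0 0 -8 0" --pt "0 0 0 0 0 -6 0" --pt "0 0 0 0 0 -4 0" --pt "0 0 0 0 0 -2 0" --pt "0 0 0 0 0 0 0"

```text
time_s: 6.92
eef_pos: [0.4709, 0.3251, 0.2592]
tool_rot: [-0.011, 1.0, -0.0, -0.0]
ft_force: [0.7, -0.1, -6.9]
gripper_width: 0.0219
grasp_force: 68.8
```

```bash
cat > swing.py <<'E'
import sys
from h import *
from rig import viewer,sensors
n=int(sys.argv[1]); ref=dict(np.load("ref.npz")); t=[];a=[]
for i in range(n):
    ti=sensors.read_state()["time_s"];c=viewer.capture("wrist");x=tilt(c,ref)
    if x is not None: t.append(ti);a.append(x)
t=np.array(t);a=np.array(a);s,p,R,y=st();now=s["time_s"]
g=lambda k:a-k[0]-k[1]*np.cos(k[3]*(t-now))-k[2]*np.sin(k[3]*(t-now))
k=min((least_squares(g,[a.mean(),.05,.05,w],bounds=([-1,-1,-1,6.1],[1,1,1,6.7])) for w in(6.3,6.5)),key=lambda r:r.cost)
o,C,S,w=k.x;A=np.hypot(C,S);ph=np.arctan2(S,C)  # A cos(w tau - ph)
print("a",a.round(3).tolist());print("now",now,"off",o.round(4),"amp",A.round(4),"T",2*np.pi/w,"rms",np.sqrt(2*k.cost/len(a)).round(4))
tau=(ph/w)%(np.pi/w); sg=np.sign(np.cos(w*tau-ph))
for j in range(3): print("extremum in",(tau+j*np.pi/w).round(3),"theta-off",(A*sg*(-1)**j).round(4),"L*th mm",(240*A*sg*(-1)**j).round(1))
print(p.round(4),y.round(2),s["ft_force"],s["gripper_width"])
if len(sys.argv)>2: cv2.imwrite(sys.argv[2],c["image"][:,:,::-1])
E
python3 swing.py 16 pics/w3.png
```

```text
a [-0.127, -0.109, -0.081, -0.047, -0.009, 0.027, 0.06, 0.085, 0.101, 0.104, 0.097, 0.077, 0.049, 0.015, -0.023, -0.058]
now 7.725 off -0.0147 amp 0.1192 T 0.9932690609912268 rms 0.0003
extremum in 0.138 theta-off -0.1192 L*th mm -28.6
extremum in 0.635 theta-off 0.1192 L*th mm 28.6
extremum in 1.131 theta-off -0.1192 L*th mm -28.6
[0.4709 0.3251 0.2593] 91.21 [ 0.72710931 -0.25343982 -7.42043383] 0.021983648177927938
```

View pics/w3.png

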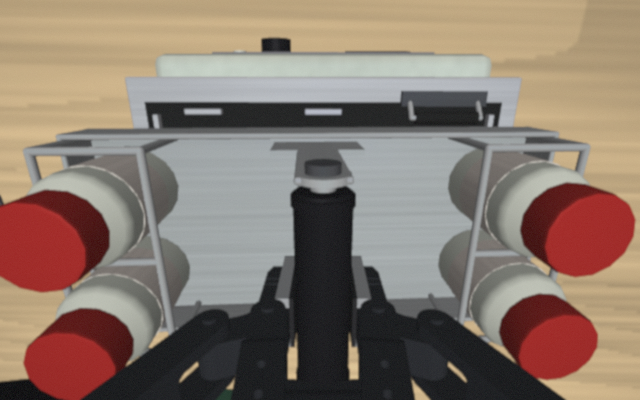

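The carrier slipped free and swings ±0.12 rad with period 0.993 s. All four caps are visible and the shaker is clear below. I'll cancel the swing by moving the grip over the bob at the negative extremum, about 1.13 s from now.

Request:
move_arm --pt "0 0 0 0 0 0 0" --pt "0 0 0 0 0 0 0" --pt "0 0 0 0 0 0 0" --pt "0 0 0 0 0 0 0" --pt "0 0 0 0 0 0 0"

```text
time_s: 8.35
eef_pos: [0.4708, 0.3254, 0.2594]
tool_rot: [-0.011, 1.0, 0.0, 0.0]
ft_force: [0.3, 0.6, -6.8]
gripper_width: 0.0223
grasp_force: 68.8
```

Request:
move_arm --pt "0 0 0 0 0 0 0" --pt "0 0 0 0 0 0 0"

```text
time_s: 8.6
eef_pos: [0.4709, 0.3253, 0.2593]
tool_rot: [-0.011, 1.0, -0.0, 0.0]
ft_force: [-0.4, -0.3, -7.7]
gripper_width: 0.0219
grasp_force: 68.8
```

```bash
python3 -c "
from rig import viewer,sensors
viewer.capture('wrist');viewer.capture('wrist');print(sensors.read_state()['time_s'])"
```

```text
8.7
```

Request:
move_arm --pt "0 0 0 0 -15.9 0 0" --pt "0 0 0 0 -15.9 0 0" --pt "0 0 0 0 0 0 0"

```text
time_s: 9.07
eef_pos: [0.4727, 0.29, 0.2598]
tool_rot: [-0.008, 1.0, -0.001, 0.001]
ft_force: [0.1, -0.2, -7.3]
gripper_width: 0.0221
grasp_force: 69.0
```

```bash
python3 swing.py 16
```

```text
a [-0.019, -0.038, -0.051, -0.057, -0.057, -0.052, -0.043, -0.031, -0.017, -0.003, 0.01, 0.021, 0.027, 0.03, 0.028, 0.021]
now 9.875 off -0.0121 amp 0.0433 T 0.937788851817861 rms 0.0023
extremum in 0.324 theta-off -0.0433 L*th mm -10.4
extremum in 0.793 theta-off 0.0433 L*th mm 10.4
extremum in 1.262 theta-off -0.0433 L*th mm -10.4
[0.4715 0.2935 0.2593] 91.21 [ 0.1575689   0.38761937 -7.39673167] 0.02147030576899068
```

Request:
move_arm --pt "0 0 0 0 -1.2 0 0" --pt "0 0 0 -0.1 -3.8 0 0" --pt "0 0 0 -0.2 -6.2 0 0" --pt "0 0 0 -0.2 -8.8 0 0" --pt "0 0 -0.1 -0.3 -11.2 0 0"

```text
time_s: 10.5
eef_pos: [0.4731, 0.2614, 0.2594]
tool_rot: [-0.011, 1.0, -0.0, 0.0]
ft_force: [-0.6, 0.8, -7.4]
gripper_width: 0.0219
grasp_force: 69.0
```

Request:
move_arm --pt "0 0 -0.1 -0.4 -13.8 0 0" --pt "0 0 -0.2 -0.4 -16.2 0 0" --pt "0 0 -0.2 -0.5 -18.8 0 0" --pt "0 0 -0.2 -0.5 -20 0 0" --pt "0 0 -0.2 -0.4 -20 0 0"

```text
time_s: 11.12
eef_pos: [0.4779, 0.1716, 0.2595]
tool_rot: [-0.019, 1.0, -0.0, 0.0]
ft_force: [0.1, -0.6, -7.1]
gripper_width: 0.0216
grasp_force: 69.0
```

Request:
move_arm --pt "0 0 -0.2 -0.3 -20 0 0" --pt "0 0 -0.2 -0.2 -20 0 0" --pt "0 0 -0.2 -0.2 -20 0 0" --pt "0 0 -0.2 -0.1 -20 0 0" --pt "0 0 -0.2 0 -20 0 0"

```text
time_s: 11.75
eef_pos: [0.483, 0.0718, 0.2595]
tool_rot: [-0.028, 1.0, 0.0, 0.0]
ft_force: [1.2, -0.3, -7.3]
gripper_width: 0.022
grasp_force: 69.0
```

Request:
move_arm --pt "0 0 -0.2 0.1 -20 0 0" --pt "0 0 -0.2 0.2 -20 0 0" --pt "0 0 -0.2 0.2 -20 0 0" --pt "0 0 -0.2 0.3 -20 0 0" --pt "0 0 -0.2 0.4 -20 0 0"

```text
time_s: 12.38
eef_pos: [0.4878, -0.028, 0.2595]
tool_rot: [-0.036, 0.999, -0.0, 0.0]
ft_force: [-0.6, 0.2, -7.2]
gripper_width: 0.0218
grasp_force: 69.0
```

Request:
move_arm --pt "0 0 -0.2 0.5 -20 0 0" --pt "0 0 -0.2 0.5 -20 0 0" --pt "0 0 -0.2 0.6 -20 0 0" --pt "0 0 -0.2 0.7 -20 0 0" --pt "0 0 -0.2 0.8 -20 0 0"

```text
time_s: 13.0
eef_pos: [0.4925, -0.1277, 0.2595]
tool_rot: [-0.045, 0.999, -0.0, 0.0]
ft_force: [0.7, 0.4, -6.9]
gripper_width: 0.0218
grasp_force: 69.0
```

Request:
move_arm --pt "0 0 -0.2 0.8 -20 0 0" --pt "0 0 -0.2 0.9 -20 0 0" --pt "0 0 -0.2 1 -20 0 0" --pt "0 0 -0.2 1 -20 0 0" --pt "0 0 -0.2 1.1 -20 0 0"

```text
time_s: 13.62
eef_pos: [0.4975, -0.2275, 0.2595]
tool_rot: [-0.054, 0.999, 0.0, 0.0]
ft_force: [0.7, -0.2, -7.9]
gripper_width: 0.022
grasp_force: 69.0
```

Request:
move_arm --pt "0 0 -0.2 1.1 -18.8 0 0" --pt "0 0 -0.2 1 -16.2 0 0" --pt "0 0 -0.1 0.9 -13.8 0 0" --pt "0 0 -0.1 0.8 -11.2 0 0" --pt "0 0 0 0.6 -8.8 0 0"

```text
time_s: 14.25
eef_pos: [0.5016, -0.2954, 0.2592]
tool_rot: [-0.059, 0.998, 0.0, -0.0]
ft_force: [0.2, 0.1, -7.0]
gripper_width: 0.022
grasp_force: 69.0
```

Request:
move_arm --pt "0 0 0 0.4 -6.2 0 0" --pt "0 0 0 0.3 -3.8 0 0" --pt "0 0 0 0.1 -1.2 0 0" --pt "0 0 0 0 0 0 0"

```text
time_s: 14.75
eef_pos: [0.5023, -0.3057, 0.2593]
tool_rot: [-0.06, 0.998, 0.0, 0.0]
ft_force: [0.0, -0.3, -8.1]
gripper_width: 0.022
grasp_force: 69.0
```

```bash
python3 swing.py 16 pics/w4.png
python3 - <<'E'
from h import *
from rig import viewer
c=viewer.capture("top");np.savez("top1.npz",**c);d=viewer.capture("scene");np.savez("scene1.npz",**d)
cv2.imwrite("pics/p1.png",np.hstack([cv2.resize(c["image"][165:265,310:465][:,:,::-1],(400,300)),cv2.resize(d["image"][120:345,150:375][:,:,::-1],(400,400))[50:350]]))
E
```

```text
a [0.02, 0.012, 0.001, -0.01, -0.022, -0.032, -0.041, -0.05, -0.053, -0.052, -0.044, -0.037, -0.027, -0.015, -0.003, 0.007]
now 15.55 off -0.0137 amp 0.038 T 0.9802246191022069 rms 0.0008
extremum in 0.101 theta-off 0.038 L*th mm 9.1
extremum in 0.592 theta-off -0.038 L*th mm -9.1
extremum in 1.082 theta-off 0.038 L*th mm 9.1
[ 0.5021 -0.3061  0.2593] 96.81 [-0.12668057  0.50907869 -8.44810996] 0.02194063459370123
```

View pics/w4.png

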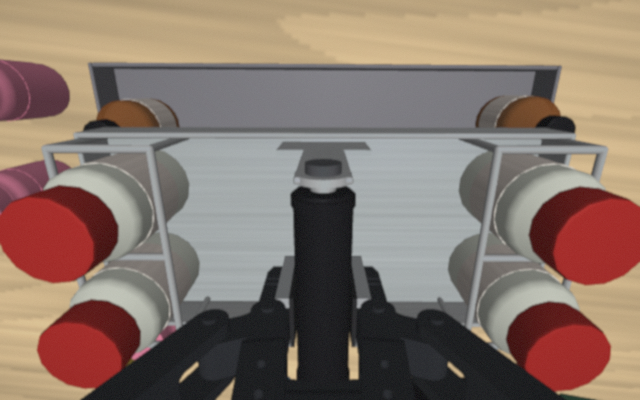

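The wrist view shows the carrier hanging nearly level above the tray. The back rim's outer corners are at about (89,64) and (561,66), and the two brown stock bottles are just outside the carrier's ends. I'll cast the corners and combine them with the earlier estimates.

Run:
```python
from h import *
from rig import viewer,sensors
c=dict(np.load("w1.npz"));im=cv2.imread("pics/w4.png");g=cv2.cvtColor(im,cv2.COLOR_BGR2GRAY).astype(float)
c["image"]=im
# camera pose of now (arm at rest): one capture
d=viewer.capture("wrist");print(sensors.read_state()["time_s"])
im=d["image"];h=cv2.cvtColor(im,cv2.COLOR_RGB2HSV)
m=(h[...,1]<70)
# upper rim edge line: first grey row per column ; side edges per row
def sub(col): return np.argmax(m[50:90,col])+50
xs=np.arange(130,530,10);ys=[sub(x) for x in xs];k=np.polyfit(xs,ys,1);print("edge",k)
y0=68
row=m[y0:y0+8,:].mean(0)>.5;ix=np.where(row[70:600])[0]+70;print("cols",ix.min(),ix.max())
A=ray(d,(ix.min(),np.polyval(k,ix.min())),.042);B=ray(d,(ix.max(),np.polyval(k,ix.max())),.042)
v=B-A;print(A.round(4),B.round(4),np.linalg.norm(v),np.degrees(np.arctan2(v[1],v[0])))
n=np.array([v[1],-v[0],0])/np.linalg.norm(v);print("centre",(A+B)/2+.106*n)
```

```text
15.7
edge [7.54221388e-03 6.09987805e+01]
cols 89 560
[ 0.4206 -0.5427  0.042 ] [ 0.3697 -0.0903  0.042 ] 0.45523862387769637 96.42400383369242
centre [ 0.50050197 -0.30464079  0.042     ]
```

View pics/p1.png

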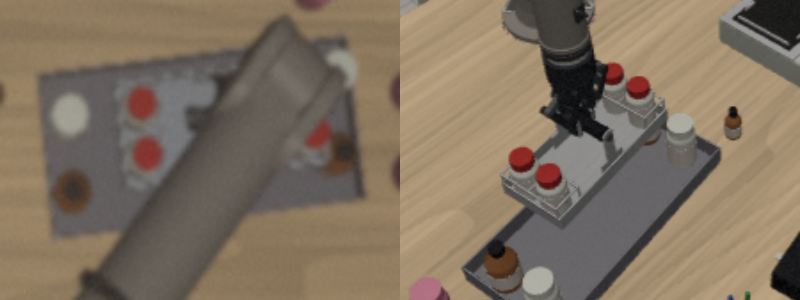

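The crops show the carrier over the middle of the tray, with the stock bottles and the dropper undisturbed. Position is already within about 2 mm, so I'll damp the rest with a net-zero pair of steps half a period apart.

```bash
python3 -c "
from rig import viewer,sensors
viewer.capture('wrist');print(sensors.read_state()['time_s'])"
```

```text
15.75
```

Request:
move_arm --pt "0 0 0 0 0 0 0" --pt "0 0 0 0 0 0 0" --pt "0 0 0 0 -2 0 0" --pt "0 0 0 0 -2 0 0" --pt "0 0 0 0 0 0 0"

```text
time_s: 16.38
eef_pos: [0.5025, -0.3105, 0.2593]
tool_rot: [-0.059, 0.998, -0.0, -0.0]
ft_force: [-0.3, 1.0, -7.4]
gripper_width: 0.0222
grasp_force: 69.0
```

Request:
move_arm --pt "0 0 0 0 0 0 0" --pt "0 0 0 0 2 0 0" --pt "0 0 0 0 2 0 0" --pt "0 0 0 0 0 0 0"

```text
time_s: 16.88
eef_pos: [0.5023, -0.3057, 0.2593]
tool_rot: [-0.06, 0.998, 0.0, 0.0]
ft_force: [0.9, 0.1, -7.0]
gripper_width: 0.0218
grasp_force: 69.0
```

```bash
python3 swing.py 18
```

```text
a [-0.009, -0.008, -0.008, -0.008, -0.01, -0.012, -0.013, -0.015, -0.017, -0.018, -0.019, -0.019, -0.019, -0.017, -0.016, -0.014, -0.012, -0.01]
now 17.775 off -0.0133 amp 0.0057 T 0.9377888518259495 rms 0.0002
extremum in 0.1 theta-off 0.0057 L*th mm 1.4
extremum in 0.569 theta-off -0.0057 L*th mm -1.4
extremum in 1.038 theta-off 0.0057 L*th mm 1.4
[ 0.5021 -0.3061  0.2593] 96.81 [ 0.29390719 -0.28307174 -7.33922641] 0.021965881315496708
```

Request:
move_arm --pt "0 0 0 0.2 0 1 0" --pt "0 0 0 0.2 0 3 0" --pt "0 0 0 0.2 0 4 0" --pt "0 0 0 0.2 0 5 0" --pt "0 0 0 0.2 0 5 0"

```text
time_s: 18.4
eef_pos: [0.501, -0.3062, 0.2408]
tool_rot: [-0.059, 0.998, 0.0, -0.0]
ft_force: [1.2, 0.9, -7.3]
gripper_width: 0.0222
grasp_force: 69.0
```

Request:
move_arm --pt "0 0 0 0 0 5 0" --pt "0 0 0 0 0 5 0" --pt "0 0 0 0 0 5 0" --pt "0 0 0 0 0 4 0" --pt "0 0 0 0 0 2 0"

```text
time_s: 19.02
eef_pos: [0.5011, -0.3062, 0.2199]
tool_rot: [-0.059, 0.998, 0.0, -0.0]
ft_force: [1.1, 0.6, -7.2]
gripper_width: 0.0218
grasp_force: 69.0
```

Request:
move_arm --pt "0 0 0 0 0 1 0" --pt "0 0 0 0 0 0 0" --pt "0 0 0 0 0 0 0"

```text
time_s: 19.4
eef_pos: [0.5012, -0.3064, 0.2195]
tool_rot: [-0.059, 0.998, -0.0, 0.0]
ft_force: [-0.0, -0.5, -6.5]
gripper_width: 0.022
grasp_force: 69.0
```

```bash
python3 swing.py 20
```

```text
a [-0.019, -0.018, -0.017, -0.015, -0.014, -0.011, -0.01, -0.008, -0.007, -0.007, -0.006, -0.007, -0.008, -0.01, -0.011, -0.013, -0.015, -0.017, -0.018, -0.019]
now 20.4 off -0.0125 amp 0.0062 T 1.0030063376880118 rms 0.0001
extremum in 0.48 theta-off 0.0062 L*th mm 1.5
extremum in 0.981 theta-off -0.0062 L*th mm -1.5
extremum in 1.483 theta-off 0.0062 L*th mm 1.5
[ 0.5011 -0.3063  0.2193] 96.82 [-1.07566398 -0.07333198 -6.11729621] 0.0219711389881366
```

Request:
move_arm --pt "0 0 0 0 0 0 0" --pt "0 0 0 0 0 0 0" --pt "0 0 0 0 0 0 0" --pt "0 0 0 0 0.33 0 0" --pt "0 0 0 0 0.33 0 0"

```text
time_s: 21.02
eef_pos: [0.5011, -0.3056, 0.2193]
tool_rot: [-0.059, 0.998, 0.0, 0.0]
ft_force: [0.3, 0.2, -7.4]
gripper_width: 0.0222
grasp_force: 69.0
```

Request:
move_arm --pt "0 0 0 0 0 0 0" --pt "0 0 0 0 0 0 0" --pt "0 0 0 0 -0.33 0 0" --pt "0 0 0 0 -0.33 0 0" --pt "0 0 0 0 0 0 0"

```text
time_s: 21.65
eef_pos: [0.5011, -0.3064, 0.2193]
tool_rot: [-0.059, 0.998, -0.0, 0.0]
ft_force: [-0.6, 0.1, -6.7]
gripper_width: 0.0223
grasp_force: 69.0
```

```bash
python3 swing.py 20 pics/w5.png
python3 - <<'E'
from h import *
from rig import viewer
d=viewer.capture("wrist");im=d["image"];h=cv2.cvtColor(im,cv2.COLOR_RGB2HSV);m=(h[...,1]<70)
xs=np.arange(150,500,10);ys=[np.argmax(m[5:60,x])+5 for x in xs];print(ys[::6])
E
```

```text
a [-0.011, -0.011, -0.012, -0.012, -0.013, -0.013, -0.013, -0.014, -0.014, -0.014, -0.013, -0.013, -0.013, -0.013, -0.013, -0.012, -0.012, -0.011, -0.011, -0.011]
now 22.65 off -0.0124 amp 0.0013 T 1.0157809000971558 rms 0.0001
extremum in 0.464 theta-off -0.0013 L*th mm -0.3
extremum in 0.972 theta-off 0.0013 L*th mm 0.3
extremum in 1.48 theta-off -0.0013 L*th mm -0.3
[ 0.5011 -0.3063  0.2193] 96.81 [ 0.74625618  0.93787629 -7.30112106] 0.021964241618703667
[np.int64(5), np.int64(5), np.int64(5), np.int64(5), np.int64(5), np.int64(5)]
```

View pics/w5.png

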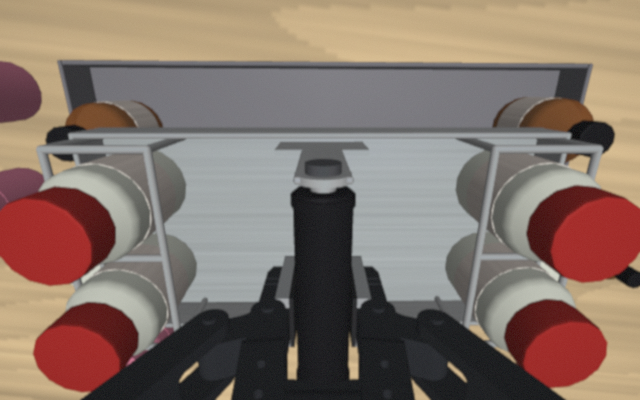

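It hangs still now (amplitude 1.3 mrad). The tray rim corners at (58,62) and (592,65) sit symmetrically about the roller. I'll hold for 3.75 s, then lower.

Request:
move_arm --pt "0 0 0 0 0 0 0" --pt "0 0 0 0 0 0 0" --pt "0 0 0 0 0 0 0" --pt "0 0 0 0 0 0 0" --pt "0 0 0 0 0 0 0"

```text
time_s: 23.32
eef_pos: [0.5012, -0.3063, 0.2193]
tool_rot: [-0.059, 0.998, 0.0, 0.0]
ft_force: [0.3, -0.2, -7.0]
gripper_width: 0.0216
grasp_force: 69.0
```

Request:
move_arm --pt "0 0 0 0 0 0 0" --pt "0 0 0 0 0 0 0" --pt "0 0 0 0 0 0 0" --pt "0 0 0 0 0 0 0" --pt "0 0 0 0 0 0 0"

```text
time_s: 23.95
eef_pos: [0.5012, -0.3063, 0.2193]
tool_rot: [-0.059, 0.998, -0.0, 0.0]
ft_force: [-0.6, 0.1, -7.5]
gripper_width: 0.0221
grasp_force: 69.0
```

Request:
move_arm --pt "0 0 0 0 0 0 0" --pt "0 0 0 0 0 0 0" --pt "0 0 0 0 0 0 0" --pt "0 0 0 0 0 0 0" --pt "0 0 0 0 0 0 0"

```text
time_s: 24.58
eef_pos: [0.5012, -0.3063, 0.2193]
tool_rot: [-0.059, 0.998, -0.0, 0.0]
ft_force: [-1.2, -0.2, -7.0]
gripper_width: 0.0216
grasp_force: 69.0
```

Request:
move_arm --pt "0 0 0 0 0 0 0" --pt "0 0 0 0 0 0 0" --pt "0 0 0 0 0 0 0" --pt "0 0 0 0 0 0 0" --pt "0 0 0 0 0 0 0"

```text
time_s: 25.2
eef_pos: [0.5011, -0.3063, 0.2193]
tool_rot: [-0.059, 0.998, -0.0, 0.0]
ft_force: [-0.3, -0.5, -7.5]
gripper_width: 0.022
grasp_force: 69.0
```

Request:
move_arm --pt "0 0 0 0 0 0 0" --pt "0 0 0 0 0 0 0" --pt "0 0 0 0 0 0 0" --pt "0 0 0 0 0 0 0" --pt "0 0 0 0 0 0 0"

```text
time_s: 25.82
eef_pos: [0.5012, -0.3063, 0.2193]
tool_rot: [-0.059, 0.998, -0.0, 0.0]
ft_force: [0.2, -0.1, -7.4]
gripper_width: 0.0219
grasp_force: 69.0
```

Request:
move_arm --pt "0 0 0 0 0 0 0" --pt "0 0 0 0 0 0 0" --pt "0 0 0 0 0 0 0" --pt "0 0 0 0 0 0 0" --pt "0 0 0 0 0 0 0"

```text
time_s: 26.45
eef_pos: [0.5012, -0.3063, 0.2193]
tool_rot: [-0.059, 0.998, 0.0, 0.0]
ft_force: [-0.2, 0.3, -6.8]
gripper_width: 0.0225
grasp_force: 69.0
```

```bash
python3 swing.py 6|head -2
```

```text
a [-0.012, -0.011, -0.011, -0.011, -0.011, -0.012]
now 26.75 off -0.0128 amp 0.0015 T 1.0300303725010251 rms 0.0
```

Request:
move_arm --pt "0 0 0 0 0 1 0" --pt "0 0 0 0 0 3 0" --pt "0 0 0 0 0 4 0" --pt "0 0 0 0 0 5 0" --pt "0 0 0 0 0 5 0"

```text
time_s: 27.38
eef_pos: [0.5011, -0.3062, 0.2008]
tool_rot: [-0.059, 0.998, 0.0, -0.0]
ft_force: [-0.1, -0.3, -7.2]
gripper_width: 0.022
grasp_force: 69.0
```

Request:
move_arm --pt "0 0 0 0 0 5 0" --pt "0 0 0 0 0 5 0" --pt "0 0 0 0 0 5 0" --pt "0 0 0 0 0 5 0" --pt "0 0 0 0 0 5 0"

```text
time_s: 28.0
eef_pos: [0.5012, -0.3063, 0.176]
tool_rot: [-0.059, 0.998, 0.0, 0.0]
ft_force: [0.3, 0.0, -6.1]
gripper_width: 0.0222
grasp_force: 69.0
```

Request:
move_arm --pt "0 0 0 0 0 5 0" --pt "0 0 0 0 0 5 0" --pt "0 0 0 0 0 5 0" --pt "0 0 0 0 0 5 0" --pt "0 0 0 0 0 5 0"

```text
time_s: 28.62
eef_pos: [0.5012, -0.3063, 0.151]
tool_rot: [-0.059, 0.998, -0.0, 0.0]
ft_force: [-0.2, 0.4, -7.4]
gripper_width: 0.0218
grasp_force: 69.0
```

Request:
move_arm --pt "0 0 0 0 0 5 0" --pt "0 0 0 0 0 5 0" --pt "0 0 0 0 0 5 0" --pt "0 0 0 0 0 5 0" --pt "0 0 0 0 0 5 0"

```text
time_s: 29.25
eef_pos: [0.5012, -0.3063, 0.126]
tool_rot: [-0.059, 0.998, -0.0, -0.0]
ft_force: [-0.0, 0.1, -8.1]
gripper_width: 0.0222
grasp_force: 69.0
```

Request:
move_arm --pt "0 0 0 0 0 5 0" --pt "0 0 0 0 0 5 0" --pt "0 0 0 0 0 5 0" --pt "0 0 0 0 0 4 0" --pt "0 0 0 0 0 2 0"

```text
time_s: 29.88
eef_pos: [0.501, -0.3062, 0.1049]
tool_rot: [-0.059, 0.998, 0.0, -0.0]
ft_force: [-0.3, -0.8, -7.0]
gripper_width: 0.022
grasp_force: 69.0
```

```bash
python3 swing.py 12
```

```text
a [-0.013, -0.014, -0.014, -0.013, -0.013, -0.012, -0.012, -0.012, -0.012, -0.012, -0.012, -0.012]
now 30.475 off -0.0127 amp 0.0007 T 0.9377888518776888 rms 0.0003
extremum in 0.306 theta-off -0.0007 L*th mm -0.2
extremum in 0.775 theta-off 0.0007 L*th mm 0.2
extremum in 1.244 theta-off -0.0007 L*th mm -0.2
[ 0.5012 -0.3063  0.1054] 96.81 [-0.29415519 -0.22346734 -7.51552745] 0.021945185040157293
```

Still hanging quietly, 26 mm to go. I'll finish gently and watch the force.

Request:
move_arm --pt "0 0 0 0 0 2 0" --pt "0 0 0 0 0 3 0" --pt "0 0 0 0 0 3 0" --pt "0 0 0 0 0 3 0" --pt "0 0 0 0 0 3 0"

```text
time_s: 31.1
eef_pos: [0.5011, -0.3062, 0.091]
tool_rot: [-0.059, 0.998, 0.0, -0.0]
ft_force: [-0.4, -1.2, -7.0]
gripper_width: 0.0219
grasp_force: 69.0
```

Request:
move_arm --pt "0 0 0 0 0 3 0" --pt "0 0 0 0 0 2 0" --pt "0 0 0 0 0 1.5 0" --pt "0 0 0 0 0 1 0" --pt "0 0 0 0 0 1 0"

```text
time_s: 31.72
eef_pos: [0.5012, -0.3063, 0.0828]
tool_rot: [-0.059, 0.998, -0.0, 0.0]
ft_force: [-0.3, -0.1, -7.4]
gripper_width: 0.0217
grasp_force: 69.0
```

Request:
move_arm --pt "0 0 0 0 0 0.7 0" --pt "0 0 0 0 0 0.7 0" --pt "0 0 0 0 0 0.7 0"

```text
time_s: 32.1
eef_pos: [0.5012, -0.3063, 0.0807]
tool_rot: [-0.059, 0.998, -0.0, 0.0]
ft_force: [-0.6, -0.0, -7.1]
gripper_width: 0.0223
grasp_force: 69.0
```

```bash
python3 swing.py 4
```

```text
a [-0.009, -0.007, -0.005, -0.004]
now 32.3 off -0.009 amp 0.0056 T 0.9377924902856986 rms 0.0
extremum in 0.027 theta-off 0.0056 L*th mm 1.4
extremum in 0.496 theta-off -0.0056 L*th mm -1.4
extremum in 0.965 theta-off 0.0056 L*th mm 1.4
[ 0.5011 -0.3062  0.0807] 96.81 [ 0.36589449  0.38546754 -6.92446102] 0.021789936669255806
```

Request:
move_arm --pt "0 0 0 0 0 0.6 0" --pt "0 0 0 0 0 0.6 0" --pt "0 0 0 0 0 0.4 0" --pt "0 0 0 0 0 0.4 0" --pt "0 0 0 0 0 0 0"

```text
time_s: 32.92
eef_pos: [0.5011, -0.3063, 0.0792]
tool_rot: [-0.059, 0.998, 0.0, 0.0]
ft_force: [-1.7, 1.0, -3.3]
gripper_width: 0.022
grasp_force: 69.3
```

```bash
python3 swing.py 4
```

```text
a [0.002, 0.002, 0.002, 0.002]
now 33.125 off 0.0025 amp 0.0003 T 1.030030378210526 rms 0.0
extremum in 0.485 theta-off 0.0003 L*th mm 0.1
extremum in 1.0 theta-off -0.0003 L*th mm -0.1
extremum in 1.515 theta-off 0.0003 L*th mm 0.1
[ 0.5011 -0.3063  0.0792] 96.81 [-1.89936141  1.59229066 -0.88373446] 0.021942703282313278
```

The carrier is seated level and the force is near zero. Releasing and withdrawing.

Request:
move_arm --pt "0 0 0 0 0 0 0.35" --pt "0 0 0 0 0 0 0.5" --pt "0 0 0 0 0 0 0.8" --pt "0 0 0 0 0 0 1" --pt "0 0 0 0 0 0 1" --newtons 20

```text
time_s: 33.75
eef_pos: [0.5013, -0.3064, 0.0788]
tool_rot: [-0.059, 0.998, -0.0, 0.0]
ft_force: [0.2, 0.8, -0.2]
gripper_width: 0.0856
grasp_force: 0.0
```

Request:
move_arm --pt "0 0 0 0 0 0 1" --pt "0 0 0 0 0 0 1" --pt "0 0 0 0 0 -4 1" --pt "0 0 0 0 0 -8 1" --pt "0 0 0 0 0 -12 1"

```text
time_s: 34.38
eef_pos: [0.5011, -0.3063, 0.1034]
tool_rot: [-0.059, 0.998, 0.0, -0.0]
ft_force: [-0.5, 0.2, -0.4]
gripper_width: 0.0856
grasp_force: 0.0
```

Request:
move_arm --pt "0 0 0 0 0 -20 1" --pt "0 0 0 0 0 -28 1" --pt "0 0 0 0 0 -28 1" --pt "0 0 0 0 0 -25 1" --pt "0 0 0 0 0 -20 1"

```text
time_s: 35.0
eef_pos: [0.5014, -0.3067, 0.2261]
tool_rot: [-0.059, 0.998, -0.001, 0.001]
ft_force: [0.2, -0.1, 0.2]
gripper_width: 0.0853
grasp_force: 0.0
```

Request:
move_arm --pt "0 0 0 0 0 -15 1" --pt "0 0 0 0 0 -8 1" --pt "0 0 0 0 0 0 1" --pt "0 0 0 0 0 0 1"

```text
time_s: 35.5
eef_pos: [0.5008, -0.3059, 0.2458]
tool_rot: [-0.059, 0.998, 0.001, -0.001]
ft_force: [0.2, -0.2, -0.4]
gripper_width: 0.0856
grasp_force: 0.0
```

Run:
```python
from h import *
from rig import viewer
s,p,R,y=st();print(s["time_s"],p.round(4),s["ft_force"],s["gripper_width"])
c=viewer.capture("wrist")
P=[ray(c,q,.089) for q,a in blobs(red(c["image"]),300)];print(np.round(P,4),np.mean(P,0))
c=viewer.capture("scene");o=dict(np.load("scene0.npz"))
for q,a in blobs(red(c["image"]),30):
    if 190<q[0]<330 and q[1]>150: print(q.round(1),a,ray(c,q,.091).round(4))
df=np.abs(c["image"].astype(int)-o["image"]).max(2)
for n,(u,v) in dict(drop=(337,217),s1=(308,228),s2=(207,298),s3=(230,316),s0=(288,216),pink=(262,337)).items(): print(n,df[v-8:v+8,u-5:u+5].mean().round(1))
```

```text
35.5 [ 0.5008 -0.3059  0.2458] [ 0.19148735 -0.21370216 -0.41024437] 0.08558450157135347
[[ 0.4863 -0.4166  0.089 ]
 [ 0.4609 -0.2019  0.089 ]
 [ 0.5417 -0.4099  0.089 ]
 [ 0.5163 -0.1956  0.089 ]] [ 0.50129883 -0.30600634  0.089     ]
[274.3 228. ] 102 [ 0.4608 -0.2064  0.091 ]
[288.  235.6] 107 [ 0.5167 -0.1994  0.091 ]
[228.5 274. ] 127 [ 0.4861 -0.4201  0.091 ]
[242.4 283. ] 130 [ 0.5415 -0.4133  0.091 ]
[289.1 378.8] 1114 [ 0.8446 -0.5224  0.091 ]
drop 3.9
s1 3.4
s2 4.2
s3 3.4
s0 4.2
pink 3.4
```

The carrier stands at (0.501, -0.306), the bottles and dropper are unchanged, and the gripper is clear.

```bash
python3 -c "
from rig import r
print(r.hand_in())"
```

```text
the job is handed in; nothing more can be done
None
```

I set the carrier down level in the free place between the stock bottles, within about 2 mm of the measured tray centre, and handed the job in at about 35.6 s; it hung still there (swing under 2 mrad) for over four seconds before lowering, and the stock bottles and dropper did not move.

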